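# Let the tray lift down on its ratchet

### The job

Let the steel tray of the little ratchet lift down to the notch nearest the orange clip: press the yellow release pad gently to lift the red pawl off the toothed wheel, hold it while the drum turns back, then let go so that the pawl drops in and holds. Then press down lightly on the empty tray with the closed fingers to make sure that the pawl holds, and come away. Do not force the pad or the tray, and do not disturb the things standing about.

Things in the scene. Friction and masses are not known exactly. Their poses are not given: they have to be found in the camera images.
- lift: Tray lift, a fixed mechanism on a wooden board 200 x 520 x 12 mm. Origin on the table under the axis of the toothed wheel; its x axis points away from the robot at yaw 0, z up. The wheel turns about the lift's x, 110 mm above the table. On its +y side are the pawl's post and the yellow pad, on its -y side the tray. Tallest part: the yoke on the two guide rods at y = -58 mm, 243 mm up.
- drum (a joint): Angle of drum and toothed wheel, rad: 0 at the start (pawl in a notch, tray up), growing as the drum turns back and the tray comes down, 30 mm per rad. Notches are 0.524 rad apart = 15.7 mm of tray. Once the pawl is clear the tray's weight turns the drum by itself, slowly (oil damped): about 0.15 to 0.3 rad/s, 4.5 to 9 mm/s of tray.
- pawl (a joint): Angle of the red hook pawl, rad: 0 fully dropped in a notch, about 0.075 just clear of the teeth, 0.09 at its stop. It is 95 mm long and lies over the top of the wheel; its nose goes up as the release pad goes down. When let go it drops on the wheel, and the next tooth to come round is caught.
- lever: Black release lever with the yellow pad, turning on the pawl's pin; a spring brings it back up. Origin on the pin (lift frame x 30, y 75, z 152 mm); at rest its axes are the lift's; it turns about its x axis, pad down. Up to 10 N on the pad is gentle, 15 N is forcing it. The pad's way down is free for at least 35 mm.
- lever_pad (a point): Centre of the top of the yellow pad (28 x 34 x 8 mm, long side along y), 72 mm from the pin, 156 mm above the table at rest. Pressed down it gives 1 to 2 N through free play that differs every time (1.5 to 19 mm, cannot be seen), then takes up the pawl (2 to 5 N; teeth cleared after about 5.5 mm more), then about 1.3 mm farther meets a hard stop, where the force shoots up.
- tray: Stainless steel tray 140 (x) x 150 (y) mm with a rim 16 mm high, 3 mm sheet, level, axes as the lift's; moves straight up and down. Origin at the centre of its underside, at lift frame x 0, y -150 mm. The grey carriage and brass rack on its +y side move with it.
- tray_floor (a point): Centre of the tray's floor (upper face, thin grey rubber liner), where to press for the check: a light press is 3 to 10 N; 25 N is forcing it.
- tray_rim (a point): Top edge of the tray's rim on its -y side, 55 mm towards the lift's +x from the middle, next to the clip: this edge is to come level with the clip.
- clip: Orange clip 24 x 22 x 8 mm with a thin tongue towards the tray, on a thin upright rod 22 mm off the tray's -y rim; fixed. Origin at the mid-height of clip and tongue: the height wanted for the tray's rim, 25 to 55 mm below the rim's start. One notch always comes within 8 mm of it.
- jar: Small glass jar with an aluminium screw lid, 44 mm across, 60 mm high, standing on the lift's board on the robot's side of the pad. Leave alone.
- pick: Blue silicone cleaning pick 115 mm long, lying on the lift's board on the robot's side of the tray. Leave alone.
- charger: Sand-coloured charger 100 x 160 mm with an open hinged flap, 90 mm high. Leave alone.
- mug: Blue mug 80 mm across, 90 mm high. Leave alone.
- penpot: Wooden pen pot 72 mm across, 95 mm high. Leave alone.
- lift_hub (a point): Centre of the toothed steel wheel (100 mm over the tips, 12 mm thick, 12 teeth), on the lift's far side (x = +30 mm), on its axis.

How it is judged:
By the outcome, as a careful person would: the job done as asked, in the order asked, and still so for the second after the job is handed in, with the robot touching nothing.
It also fails if it takes over 56 s, if anything falls off the work surface, if the arm or the gripper's body presses on something with over 40 N, if the wrist force passes 120 N, or if a joint passes its speed limit or range.

### The arm

A 7-joint arm with a two-finger parallel gripper is mounted at the origin on the work surface. World frame = base frame: x ahead of the robot, y to its left, z up, the work surface at z = 0. Lengths are in m, angles in rad, forces in N, time in s.
With the tool pointing down it reaches from about 0.4 to 0.875 m from the base axis. Payload 6.5 kg.
Tool frame: the origin (TCP) lies midway between the tips of the shut fingers; the grasp point (between the pads) lies 19 mm behind it; z points along the fingers, y is the line along which they close (so a half turn about z gives the same grasp; the last joint's range is limited). The gripper opens to 85 mm and grips with 20 to 120 N. Pads are 22 mm wide; open, the fingers measure 114 mm over their backs; the gripper's body (76 mm by 85 mm) begins 54 mm behind the grasp point. The pads swing forward as they close: fully open they stand 13 mm farther back than shut.
Start: joints at [1.234, 0.536, -0.004, 1.538, 0.003, 1.067, -0.071], TCP at [0.174, -0.626, 0.231] pointing down, gripper open.
Joint ranges: [-2.7, 2.7], [-0.37, 2.16], [-1.27, 1.26], [0.24, 2.4], [-1.31, 4.45], [0.19, 1.91], [-2.76, 2.76]. Speed limits (rad/s): [2.39, 2.39, 3.14, 3.14, 3.14, 3.14, 3.14].

### API

Orientations are given as a 3x3 rotation matrix whose columns are the frame's x, y, z axes.
In Python, from rig import bot, imaging gives the robot as it stands.
- The arm moves only by the tool send_rows, never from a script. Its argument "commands" is a list of rows, each a list of 7 numbers: the shift along the tool's x, y, z in units of 25 mm (1.0 is 25 mm), then the turn, a rotation vector about the tool's x, y, z in units of 6 degrees (1.0 is 6 degrees), then the finger opening in mm, from 0 to 85.4. In form: [[tx, ty, tz, rx, ry, rz, claw], ...]. A call has exactly 8 rows; each row is the pose to reach, as a shift and turn from the pose commanded when the call began, along the tool's axes at that moment; what a row does not reach only later rows make up. A row lasts 1/8 s, in which the tool goes at most 62.5 mm and 10.7 degrees, less where a joint would pass 70% of its speed; a pose out of reach is approached as far as the arm can. A call with a gripper value outside its range is refused whole. The fingers move at their own pace and stop on an object; "force" is the grip in N (left out, the last holds). Time passes only in rows, so rows that repeat a pose let the fingers close, or fill a call up. It gives the time, the measured TCP pose, the force, the opening and the grip force at its end, in the units of the state.
- bot.get_state(): the state, without advancing time (a new reading comes with each control period).
- imaging.snapshot(name): name is "scene" or "top" or "wrist"; returns (picture, depth): 480x640x3 uint8, red, green, blue; 480x640 float32, m along the optical axis (not along the pixel's ray), 0 where there is no reading.
- imaging.camera_model(name): a dict with "K" (3x3 intrinsics, pixels), "R" (3x3) and "t" (3): a world point X has camera coordinates R X + t. Camera axes: x right, y down, z forward; pixel columns grow to the right and rows downward; lengths in m; the calibration is good to about 2 mm. A picture is of the moment at which its call begins: read the wrist's pose just before it. camera_model takes no time and is no camera call; for the wrist camera it gives the pose at the moment of the call.
- bot.sign_off(): hands the job in; it is judged then, once.
The state is a dict: "time": time; "joint_pos": joint angles; "qvel": joint speeds; "tau": joint torques, N m; "tcp_pos": TCP position; "tcp_rot": TCP orientation; "wrist_force": force on the tool from outside, world axes, zero at the start; "moment": the same for the moment, N m; "grip_width": finger opening in m; "grip_force": force on a finger pad.
Only numpy, scipy, OpenCV 4.12 (cv2) and the standard library are available. Lean on these libraries where they do the work, as an engineer would, in place of code of your own. Each camera call takes 0.05 s, during which the arm holds its last target. There are 200 camera calls.

## Working session

There is one attempt and no reset: what is moved stays moved. The work goes in short steps, Python scripts to look and compute and a tool call to move; the robot and the scene stay as the last step left them, time stands still between calls to the robot, and variables do not carry over. Pictures are saved under pics/ and viewed, at most 10 in all, crops included, and the job is handed in when it is done.

Besides the shell and the picture viewer there is one more tool, called after "Call:" as name(argument=value, ...), one argument or row to a line, values as JSON. send_rows: Moves the arm, as the interface text tells. Its arguments: {"type":"object","properties":{"commands":{"type":"array"},"force":{"type":"number"}},"required":["commands"]}

```bash
mkdir -p pics; ls
python3 - <<'E'
from rig import bot, imaging
import cv2,numpy as np
for n in("scene","top"):
    p,d=imaging.snapshot(n); np.savez(f"{n}0.npz",p=p,d=d,**imaging.camera_model(n))
    cv2.imwrite(f"pics/{n}0.png",p[:,:,::-1])
    c=imaging.camera_model(n); print(n,-c["R"].T@c["t"],c["R"][2],c["K"][0])
s=bot.get_state();print(s["time"],s["tcp_pos"],s["tcp_rot"],s["wrist_force"])
E
```

```text
pics
scene [1.30437656 0.93668268 1.05438787] [-0.5065379  -0.59978618 -0.61941577] [517.7525565    0.         314.25540689]
top [ 0.33236834 -0.01420447  1.28348503] [ 0.17107334  0.02155916 -0.98502239] [501.58946919   0.         321.19862838]
0.1 [ 0.17373485 -0.62575972  0.23047534] [[ 9.63530820e-01  2.67596901e-01 -5.08265056e-04]
 [ 2.67597369e-01 -9.63529659e-01  1.49810632e-03]
 [-8.88398469e-05 -1.57948200e-03 -9.99998749e-01]] [ 0.24363238  0.07476408 -0.58975296]
```

View pics/scene0.png

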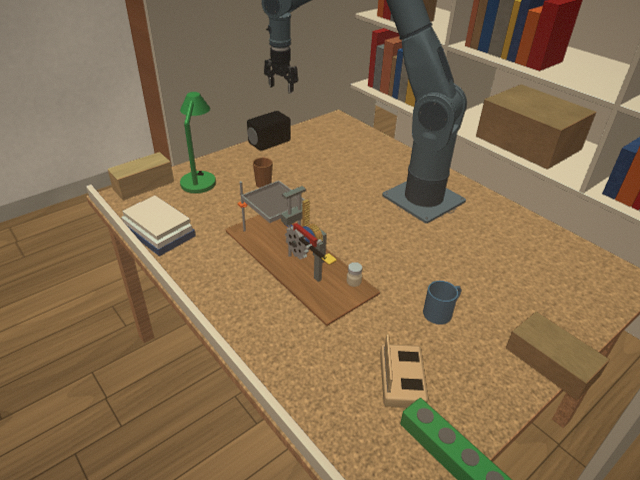

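View pics/top0.png

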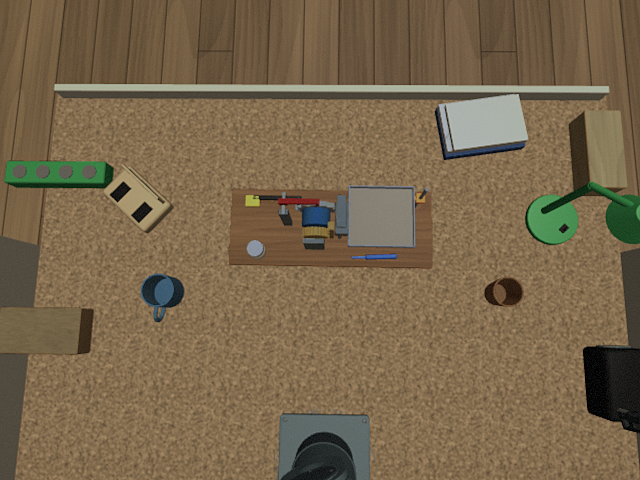

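The scene view shows the pad near (329,259) and the clip near (242,205). In the top view the pad is at (252,200), the tray at (381,216), the clip at (421,197) and the jar at (256,249). Lift yaw is about 0.

```bash
cat > h.py <<'E'
import numpy as np,cv2
def world(z,m=None,uv=None):
    K,R,t,d=z["K"],z["R"],z["t"],z["d"]
    if uv is None: v,u=np.nonzero(m&(d>0))
    else: u,v=np.array(uv).T
    c=np.linalg.inv(K)@np.stack([u,v,np.ones(len(u))])*d[v,u]
    return (R.T@(c-np.array(t)[:,None])).T,u,v
E
python3 - <<'E'
from h import *
for n in("top","scene"):
    z=np.load(n+"0.npz");h=cv2.cvtColor(z["p"],cv2.COLOR_RGB2HSV)
    H,S,V=[h[...,i].astype(int) for i in range(3)]
    box=np.zeros(H.shape,bool)
    if n=="top": box[175:275,220:440]=1
    else: box[175:330,220:390]=1
    W,_,_=world(z,np.ones_like(box)&(z["d"]>0))
    for nm,m in(("yellow",(H>22)&(H<32)&(S>190)&(V>120)),("orange",(H>5)&(H<16)&(S>170)&(V>110)),("red",((H<4)|(H>176))&(S>170)&(V>80))):
        m&=box; P,u,v=world(z,m)
        if len(P): print(n,nm,len(P),u.mean(),v.mean(),(u.min(),u.max(),v.min(),v.max()),np.median(P,0).round(4),P.min(0).round(4),P.max(0).round(4))
z=np.load("top0.npz")
m=np.zeros(z["d"].shape,bool);m[195:240,355:408]=1
P,_,_=world(z,m);print("floor",P.mean(0),np.median(P,0))
A=np.c_[P[:,:2],np.ones(len(P))];print(np.linalg.lstsq(A,P[:,2],rcond=None)[0])
m[:]=0;m[180:252,340:425]=1
P,_,_=world(z,m);
zf=P[:,2];q=(zf>0.17)
h,b=np.histogram(zf,bins=np.arange(0,0.26,.004));print([(round(x,3),int(c)) for x,c in zip(b,h) if c])
# board
m[:]=0;m[180:275,222:440]=1
P,u,v=world(z,m);b=P[(P[:,2]>.006)&(P[:,2]<.02)]
r=cv2.minAreaRect(b[:,:2].astype(np.float32)*1000);print("board",r,np.median(b[:,2]))
for n,(a,b,c,d) in(("scene",(170,345,200,400)),("top",(180,275,225,440))):
    p=np.load(n+"0.npz")["p"][a:b,c:d,::-1]
    k=4 if n=="scene" else 3.6
    cv2.imwrite(f"pics/{n}_c.png",cv2.resize(p,None,fx=k if n=="top" else 3.4,fy=k if n=="top" else 3.4,interpolation=2))
E
```

```text
top orange 16 411.75 207.5625 (np.int64(361), np.int64(424), np.int64(194), np.int64(255)) [ 0.6107 -0.2247  0.1204] [ 0.4965 -0.2485  0.0138] [ 0.6576 -0.0885  0.1282]
top red 212 297.3632075471698 200.81132075471697 (np.int64(278), np.int64(318), np.int64(198), np.int64(203)) [0.5977 0.0662 0.1756] [0.5917 0.0183 0.169 ] [0.6052 0.1096 0.1817]
scene orange 35 247.14285714285714 206.31428571428572 (np.int64(238), np.int64(316), np.int64(202), np.int64(238)) [ 0.6263 -0.2156  0.1199] [ 0.4768 -0.2367  0.0119] [0.6372 0.0477 0.1725]
scene red 81 304.8024691358025 232.2469135802469 (np.int64(294), np.int64(316), np.int64(224), np.int64(243)) [0.6021 0.0625 0.1736] [0.5948 0.0186 0.1598] [0.6099 0.1089 0.1773]
floor [ 0.56605777 -0.12576825  0.1578551 ] [ 0.56602594 -0.12577362  0.15787141]
[-0.00234366 -0.000529    0.15911521]
[(np.float64(0.0), 302), (np.float64(0.004), 85), (np.float64(0.008), 322), (np.float64(0.012), 532), (np.float64(0.016), 122), (np.float64(0.02), 2), (np.float64(0.028), 2), (np.float64(0.036), 1), (np.float64(0.044), 2), (np.float64(0.048), 1), (np.float64(0.06), 2), (np.float64(0.064), 3), (np.float64(0.068), 1), (np.float64(0.072), 1), (np.float64(0.076), 2), (np.float64(0.116), 8), (np.float64(0.12), 42), (np.float64(0.124), 22), (np.float64(0.128), 3), (np.float64(0.136), 3), (np.float64(0.14), 2), (np.float64(0.144), 4), (np.float64(0.148), 21), (np.float64(0.152), 690), (np.float64(0.156), 2356), (np.float64(0.16), 603), (np.float64(0.164), 114), (np.float64(0.168), 298), (np.float64(0.172), 134), (np.float64(0.176), 13), (np.float64(0.18), 2), (np.float64(0.188), 2), (np.float64(0.236), 4), (np.float64(0.24), 91), (np.float64(0.244), 106), (np.float64(0.248), 2)]
board ((572.144775390625, -8.765838623046875), (248.58795166015625, 569.8619384765625), 0.6576384902000427) 0.012977201757470337
```

View pics/scene_c.png

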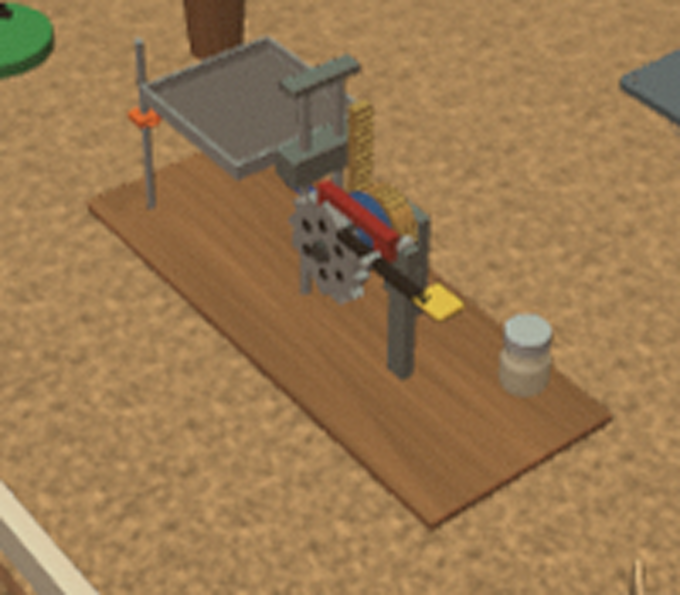

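The crop shows the tray up, with its rim well above the orange clip. The pawl lies on the wheel and the pad (about 440,302 in the crop) is unobstructed. Next I measure the pad, rim and clip more closely.

```bash
cat >> h.py <<'E'
def delta(s,target):
    return (s["tcp_rot"].T@(np.array(target)-s["tcp_pos"])/0.025).round(2)
E
python3 - <<'E'
from h import *
from rig import bot
for n,bx in(("top",(192,208,243,262)),("scene",(250,268,320,340))):
    z=np.load(n+"0.npz");p=z["p"].astype(int);m=np.zeros(z["d"].shape,bool);m[bx[0]:bx[1],bx[2]:bx[3]]=1
    m&=(p[...,0]>140)&(p[...,1]>120)&(p[...,2]<p[...,0]*.45)
    P,u,v=world(z,m);print(n,len(P),u.mean(),v.mean(),np.median(P,0).round(4),P.min(0).round(4),P.max(0).round(4))
z=np.load("top0.npz")
# rim on far (+x) and -y side
m=np.zeros(z["d"].shape,bool);m[184:250,345:418]=1
P,u,v=world(z,m);r=P[(P[:,2]>.163)&(P[:,2]<.179)];print("rim",r.shape,np.median(r[:,2]),r.min(0),r.max(0))
e=r[r[:,1]<np.percentile(r[:,1],2)+.004];print("rim -y",len(e),np.median(e,0))
c=P=world(z,np.pad(np.ones((22,14),bool),((186,480-208),(414,640-428))))[0];c=c[(c[:,2]>.11)&(c[:,2]<.133)];print("clip top",np.median(c,0),np.percentile(c[:,2],[10,50,90]))
z=np.load("scene0.npz");p=z["p"].astype(int);m=np.zeros(z["d"].shape,bool);m[198:214,234:252]=1
m&=(p[...,0]>p[...,2]*2.2)&(p[...,0]>p[...,1]*1.7)
P,u,v=world(z,m);print("clip sc",len(P),u.mean(),v.mean(),np.median(P,0),np.percentile(P[:,2],[5,50,95]))
m[:]=0;m[180:215,255:290]=1
s=bot.get_state()
for t in([.45,-.25,.40],[.598,.171,.38],[.598,.171,.18]):print(t,delta(s,t))
E
```

```text
top 84 250.70238095238096 200.35714285714286 [0.6024 0.1768 0.1572] [0.5909 0.1549 0.151 ] [0.6162 0.188  0.1613]
scene 86 329.1279069767442 258.2906976744186 [0.6062 0.174  0.1553] [0.4754 0.0265 0.0073] [0.6212 0.1895 0.1599]
rim (567, 3) 0.169860159332723 [ 0.49705216 -0.20042014  0.16302582] [ 0.63852235 -0.04327928  0.17710983]
rim -y 110 [ 0.57431715 -0.19810284  0.16878806]
clip top [ 0.61843672 -0.21977852  0.12263608] [0.1202525  0.12263608 0.12579588]
clip sc 34 241.97058823529412 204.2941176470588 [ 0.62672592 -0.2164102   0.12003311] [0.11512143 0.12003311 0.12425414]
[0.45, -0.25, 0.4] [ 14.67 -11.54  -6.76]
[0.598, 0.171, 0.38] [ 24.88 -26.18  -5.94]
[0.598, 0.171, 0.18] [ 24.88 -26.16   2.06]
```

Call:
send_rows(
  commands=[
    [0.5,-0.4,-2.3,0,0,0,0],
    [1.7,-1.3,-4.2,0,0,0,0],
    [3.5,-2.7,-5.6,0,0,0,0],
    [5.3,-4.1,-6.4,0,0,0,0],
    [7.2,-5.6,-6.8,0,0,0,0],
    [9.1,-7.1,-6.8,0,0,0,0],
    [11.0,-8.6,-6.8,0,0,0,0],
    [12.9,-10.1,-6.8,0,0,0,0],
  ],
  force=30,
)

```text
time: 1.1
tcp_pos: [0.4177, -0.2949, 0.4011]
tcp_rot: [[0.964, 0.267, -0.0], [0.267, -0.964, -0.0], [-0.0, -0.0, -1.0]]
wrist_force: [-0.3, 0.5, -0.2]
grip_width: -0.0001
grip_force: 0.0
```

Run:
```python
from h import *
from rig import bot
s=bot.get_state();print(s["time"],s["tcp_pos"],s["tcp_rot"].round(3).tolist(),s["joint_pos"].round(2) if hasattr(s["joint_pos"],'round') else s["joint_pos"])
for t in([.603,.175,.39],[.603,.175,.18]):print(t,delta(s,t))
```

```text
1.1 [ 0.41774025 -0.29490305  0.40110338] [[0.964, 0.267, -0.0], [0.267, -0.964, -0.0], [-0.0, -0.0, -1.0]] [ 0.72  0.17 -0.23  1.66  0.04  1.32 -0.81]
[0.603, 0.175, 0.39] [ 12.17 -16.13   0.44]
[0.603, 0.175, 0.18] [ 12.17 -16.13   8.84]
```

Call:
send_rows(
  commands=[
    [1.4,-1.8,0,0,0,0,0],
    [2.8,-3.7,0,0,0,0,0],
    [4.2,-5.6,0,0,0,0,0],
    [5.7,-7.5,0,0,0,0,0],
    [7.1,-9.4,0,0,0,0,0],
    [8.5,-11.3,0,0,0,0,0],
    [10.0,-13.2,0.2,0,0,0,0],
    [11.3,-15.0,0.4,0,0,0,0],
  ],
)

```text
time: 2.1
tcp_pos: [0.5894, 0.1419, 0.3907]
tcp_rot: [[0.964, 0.267, -0.001], [0.267, -0.964, -0.0], [-0.001, 0.0, -1.0]]
wrist_force: [1.1, 0.0, 0.7]
grip_width: 0.0003
grip_force: 0.0
```

Call:
send_rows(
  commands=[
    [0.5,-0.6,0.4,0,0,0,0],
    [0.9,-1.1,1.5,0,0,0,0],
    [0.9,-1.1,3.0,0,0,0,0],
    [0.9,-1.1,4.5,0,0,0,0],
    [0.9,-1.1,6.0,0,0,0,0],
    [0.9,-1.1,7.2,0,0,0,0],
    [0.9,-1.1,8.0,0,0,0,0],
    [0.9,-1.1,8.0,0,0,0,0],
  ],
)

```text
time: 3.1
tcp_pos: [0.6025, 0.1716, 0.1899]
tcp_rot: [[0.964, 0.267, -0.003], [0.267, -0.964, -0.001], [-0.003, 0.0, -1.0]]
wrist_force: [-0.4, 0.9, 0.3]
grip_width: 0.0002
grip_force: 0.0
```

```bash
cat > look.py <<'E'
from h import *
from rig import bot,imaging
import sys
def floor(n="top"):
    p,d=imaging.snapshot(n);c=imaging.camera_model(n);z=dict(p=p,d=d,**c)
    m=np.zeros(d.shape,bool)
    if n=="top": m[200:236,360:402]=1
    else: m[192:208,264:284]=1
    P=world(z,m)[0]; return np.median(P[:,2]),np.ptp(np.percentile(P[:,2],[10,90])),z
if __name__=="__main__":
    f=[(floor(n)[0:2]) for n in sys.argv[1:] or ["top"]]
    s=bot.get_state();print("floor",np.round(f,4).tolist(),"t",s["time"],"tcp",s["tcp_pos"].round(4),"F",s["wrist_force"].round(2))
E
python3 - <<'E'
from look import *
a,b,z=floor("top");print(a,b);a,b,y=floor("scene");print(a,b)
s=bot.get_state();print(s["time"],s["tcp_pos"],s["wrist_force"],delta(s,[.603,.175,.16]))
A=cv2.resize(z["p"][150:290,200:460,::-1],None,fx=1.54,fy=1.54);B=cv2.resize(y["p"][150:340,200:400,::-1],None,fx=2,fy=2)
o=np.zeros((600,400,3),np.uint8);o[:A.shape[0],:A.shape[1]]=A[:,:400];o[220:600]=B;cv2.imwrite("pics/c1.png",o)
E
```

```text
0.1578677237230832 0.005486655250205225
0.15658150063067322 0.005117387321188244
3.2 [0.60393337 0.17273995 0.19226211] [ 0.92311852 -0.50834183  0.03368505] [-0.01 -0.1   1.29]
```

View pics/c1.png

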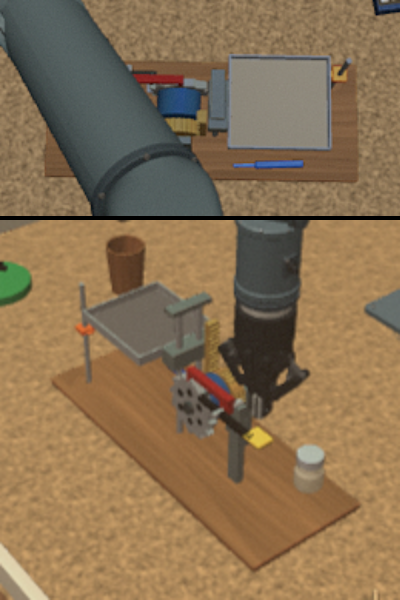

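The picture shows both cameras with a clear view of the tray, and the fingertips just above the pad (scene panel, about 258,410 over 258,436). I'll go down slowly.

Call:
send_rows(
  commands=[
    [0,-0.05,0.3,0,0,0,0],
    [0,-0.1,0.6,0,0,0,0],
    [0,-0.1,0.9,0,0,0,0],
    [0,-0.1,1.1,0,0,0,0],
    [0,-0.1,1.2,0,0,0,0],
    [0,-0.1,1.2,0,0,0,0],
    [0,-0.1,1.2,0,0,0,0],
    [0,-0.1,1.2,0,0,0,0],
  ],
)

```text
time: 4.2
tcp_pos: [0.6027, 0.1751, 0.1615]
tcp_rot: [[0.964, 0.267, 0.0], [0.267, -0.964, 0.0], [0.0, 0.0, -1.0]]
wrist_force: [-0.0, -0.3, -0.3]
grip_width: 0.0002
grip_force: 0.0
```

Call:
send_rows(
  commands=[
    [0,0,0.05,0,0,0,0],
    [0,0,0.1,0,0,0,0],
    [0,0,0.14,0,0,0,0],
    [0,0,0.18,0,0,0,0],
    [0,0,0.2,0,0,0,0],
    [0,0,0.2,0,0,0,0],
    [0,0,0.2,0,0,0,0],
    [0,0,0.2,0,0,0,0],
  ],
)

```text
time: 5.2
tcp_pos: [0.6026, 0.1751, 0.1563]
tcp_rot: [[0.964, 0.268, 0.0], [0.268, -0.964, 0.0], [0.0, -0.0, -1.0]]
wrist_force: [0.1, 0.1, 0.4]
grip_width: 0.0002
grip_force: 0.0
```

Call:
send_rows(
  commands=[
    [0,0,0.03,0,0,0,0],
    [0,0,0.06,0,0,0,0],
    [0,0,0.09,0,0,0,0],
    [0,0,0.12,0,0,0,0],
    [0,0,0.12,0,0,0,0],
    [0,0,0.12,0,0,0,0],
    [0,0,0.12,0,0,0,0],
    [0,0,0.12,0,0,0,0],
  ],
)

```text
time: 6.2
tcp_pos: [0.6027, 0.1752, 0.1534]
tcp_rot: [[0.964, 0.268, 0.0], [0.268, -0.964, 0.0], [0.0, -0.0, -1.0]]
wrist_force: [-1.2, 0.7, 3.2]
grip_width: 0.0
grip_force: 2.0
```

```bash
python3 look.py
```

```text
floor [[0.1578, 0.0056]] t 6.25 tcp [0.6027 0.1752 0.1534] F [0.2  0.02 4.35]
```

Call:
send_rows(
  commands=[
    [0,0,0.02,0,0,0,0],
    [0,0,0.04,0,0,0,0],
    [0,0,0.06,0,0,0,0],
    [0,0,0.08,0,0,0,0],
    [0,0,0.08,0,0,0,0],
    [0,0,0.08,0,0,0,0],
    [0,0,0.08,0,0,0,0],
    [0,0,0.08,0,0,0,0],
  ],
)

```text
time: 7.25
tcp_pos: [0.6026, 0.1752, 0.1513]
tcp_rot: [[0.964, 0.268, 0.0], [0.268, -0.964, 0.0], [0.0, -0.0, -1.0]]
wrist_force: [0.7, 0.9, 3.9]
grip_width: -0.0004
grip_force: 1.8
```

```bash
python3 look.py
```

```text
floor [[0.1579, 0.0056]] t 7.3 tcp [0.6027 0.1752 0.1513] F [0.97 0.46 3.78]
```

Call:
send_rows(
  commands=[
    [0,0,0.02,0,0,0,0],
    [0,0,0.04,0,0,0,0],
    [0,0,0.06,0,0,0,0],
    [0,0,0.06,0,0,0,0],
    [0,0,0.06,0,0,0,0],
    [0,0,0.06,0,0,0,0],
    [0,0,0.06,0,0,0,0],
    [0,0,0.06,0,0,0,0],
  ],
)

```text
time: 8.3
tcp_pos: [0.6026, 0.1751, 0.1498]
tcp_rot: [[0.964, 0.268, 0.0], [0.268, -0.964, 0.0], [0.0, -0.0, -1.0]]
wrist_force: [1.4, 0.6, 3.6]
grip_width: -0.0001
grip_force: 1.8
```

```bash
python3 look.py
```

```text
floor [[0.1581, 0.0054]] t 8.35 tcp [0.6026 0.1751 0.1498] F [0.99 0.48 3.35]
```

Call:
send_rows(
  commands=[
    [0,0,0.01,0,0,0,0],
    [0,0,0.02,0,0,0,0],
    [0,0,0.03,0,0,0,0],
    [0,0,0.03,0,0,0,0],
    [0,0,0.03,0,0,0,0],
    [0,0,0.03,0,0,0,0],
    [0,0,0.03,0,0,0,0],
    [0,0,0.03,0,0,0,0],
  ],
)

```text
time: 9.35
tcp_pos: [0.6026, 0.1751, 0.149]
tcp_rot: [[0.964, 0.268, -0.0], [0.268, -0.964, -0.0], [-0.0, 0.0, -1.0]]
wrist_force: [1.0, 1.1, 3.6]
grip_width: -0.0003
grip_force: 1.9
```

```bash
python3 look.py
```

```text
floor [[0.158, 0.0056]] t 9.4 tcp [0.6026 0.1751 0.149 ] F [0.86 0.49 3.77]
```

Call:
send_rows(
  commands=[
    [0,0,0.01,0,0,0,0],
    [0,0,0.02,0,0,0,0],
    [0,0,0.02,0,0,0,0],
    [0,0,0.02,0,0,0,0],
    [0,0,0.02,0,0,0,0],
    [0,0,0.02,0,0,0,0],
    [0,0,0.02,0,0,0,0],
    [0,0,0.02,0,0,0,0],
  ],
)

```text
time: 10.4
tcp_pos: [0.6025, 0.1751, 0.1485]
tcp_rot: [[0.964, 0.267, -0.0], [0.267, -0.964, -0.0], [-0.0, 0.0, -1.0]]
wrist_force: [1.6, 0.5, 2.2]
grip_width: -0.0001
grip_force: 1.2
```

```bash
python3 look.py
```

```text
floor [[0.1534, 0.0054]] t 10.45 tcp [0.6025 0.1751 0.1485] F [0.38 1.53 3.16]
```

Call:
send_rows(
  commands=[
    [0,0,0.01,0,0,0,0],
    [0,0,0.01,0,0,0,0],
    [0,0,0.01,0,0,0,0],
    [0,0,0.01,0,0,0,0],
    [0,0,0.01,0,0,0,0],
    [0,0,0.01,0,0,0,0],
    [0,0,0.01,0,0,0,0],
    [0,0,0.01,0,0,0,0],
  ],
)

```text
time: 11.45
tcp_pos: [0.6026, 0.175, 0.1482]
tcp_rot: [[0.964, 0.267, -0.0], [0.267, -0.964, -0.0], [-0.0, 0.0, -1.0]]
wrist_force: [0.1, 0.5, 3.0]
grip_width: -0.0
grip_force: 1.2
```

```bash
python3 look.py
```

```text
floor [[0.1477, 0.0052]] t 11.5 tcp [0.6026 0.1751 0.1483] F [-0.06  0.46  1.85]
```

Call:
send_rows(
  commands=[
    [0,0,0,0,0,0,0],
    [0,0,0,0,0,0,0],
    [0,0,0,0,0,0,0],
    [0,0,0,0,0,0,0],
    [0,0,0,0,0,0,0],
    [0,0,0,0,0,0,0],
    [0,0,0,0,0,0,0],
    [0,0,0,0,0,0,0],
  ],
)

```text
time: 12.5
tcp_pos: [0.6026, 0.1751, 0.1483]
tcp_rot: [[0.964, 0.268, -0.0], [0.268, -0.964, -0.0], [-0.0, 0.0, -1.0]]
wrist_force: [0.4, 0.4, 2.3]
grip_width: 0.0002
grip_force: 1.2
```

```bash
python3 look.py top scene
```

```text
floor [[0.142, 0.0056], [0.1401, 0.0059]] t 12.6 tcp [0.6026 0.1751 0.1483] F [0.21 0.76 2.65]
```

Call:
send_rows(
  commands=[
    [0,0,0,0,0,0,0],
    [0,0,0,0,0,0,0],
    [0,0,0,0,0,0,0],
    [0,0,0,0,0,0,0],
    [0,0,0,0,0,0,0],
    [0,0,0,0,0,0,0],
    [0,0,0,0,0,0,0],
    [0,0,0,0,0,0,0],
  ],
)

```text
time: 13.6
tcp_pos: [0.6026, 0.1751, 0.1483]
tcp_rot: [[0.964, 0.267, -0.0], [0.267, -0.964, -0.0], [-0.0, 0.0, -1.0]]
wrist_force: [1.1, -0.7, 2.7]
grip_width: 0.0003
grip_force: 1.2
```

Call:
send_rows(
  commands=[
    [0,0,0,0,0,0,0],
    [0,0,0,0,0,0,0],
    [0,0,0,0,0,0,0],
    [0,0,0,0,0,0,0],
    [0,0,0,0,0,0,0],
    [0,0,0,0,0,0,0],
    [0,0,0,0,0,0,0],
    [0,0,0,0,0,0,0],
  ],
)

```text
time: 14.6
tcp_pos: [0.6026, 0.1751, 0.1483]
tcp_rot: [[0.964, 0.268, -0.0], [0.268, -0.964, -0.0], [-0.0, 0.0, -1.0]]
wrist_force: [-0.3, -0.4, 3.0]
grip_width: 0.0001
grip_force: 1.2
```

Call:
send_rows(
  commands=[
    [0,0,0,0,0,0,0],
    [0,0,0,0,0,0,0],
    [0,0,0,0,0,0,0],
    [0,0,0,0,0,0,0],
    [0,0,0,0,0,0,0],
    [0,0,0,0,0,0,0],
    [0,0,0,0,0,0,0],
    [0,0,0,0,0,0,0],
  ],
)

```text
time: 15.6
tcp_pos: [0.6026, 0.1751, 0.1483]
tcp_rot: [[0.964, 0.267, 0.0], [0.267, -0.964, -0.0], [0.0, 0.0, -1.0]]
wrist_force: [0.4, -0.2, 2.1]
grip_width: -0.0001
grip_force: 1.2
```

```bash
python3 look.py top
```

```text
floor [[0.125, 0.0057]] t 15.65 tcp [0.6026 0.1751 0.1483] F [-0.64 -0.67  2.03]
```

Call:
send_rows(
  commands=[
    [0,0,0,0,0,0,0],
    [0,0,0,0,0,0,0],
    [0,0,0,0,0,0,0],
    [0,0,0,0,0,0,0],
    [0,0,0,0,0,0,0],
    [0,0,-0.5,0,0,0,0],
    [0,0,-1.2,0,0,0,0],
    [0,0,-2.2,0,0,0,0],
  ],
)

```text
time: 16.65
tcp_pos: [0.6024, 0.1751, 0.2045]
tcp_rot: [[0.964, 0.268, -0.001], [0.268, -0.964, -0.0], [-0.001, -0.0, -1.0]]
wrist_force: [0.5, -0.4, 0.7]
grip_width: -0.0
grip_force: 0.0
```

```bash
python3 look.py top; python3 -c "
from h import *
from rig import bot
s=bot.get_state()
for t in([.58,.15,.36],[.567,-.126,.36],[.567,-.126,.13]):print(delta(s,t))"
```

```text
floor [[0.1194, 0.0058]] t 16.7 tcp [0.6044 0.176  0.2085] F [0.98 1.   2.98]
[-1.19  0.74 -6.07]
[-4.64 11.24 -6.09]
[-4.69 11.24  3.11]
```

Call:
send_rows(
  commands=[
    [0,0,-2.3,0,0,0,0],
    [0,0,-4.4,0,0,0,0],
    [-0.5,1.0,-5.6,0,0,0,0],
    [-1.3,3.0,-6.0,0,0,0,0],
    [-2.1,5.0,-6.0,0,0,0,0],
    [-2.9,7.0,-6.0,0,0,0,0],
    [-3.8,9.2,-6.0,0,0,0,0],
    [-4.6,11.1,-6.0,0,0,0,0],
  ],
)

```text
time: 17.7
tcp_pos: [0.5655, -0.1254, 0.3543]
tcp_rot: [[0.964, 0.267, 0.001], [0.267, -0.964, -0.001], [0.001, 0.001, -1.0]]
wrist_force: [0.3, -0.2, 0.8]
grip_width: -0.0003
grip_force: 0.0
```

Call:
send_rows(
  commands=[
    [0,0,0,0,0,0,0],
    [0,0,0,0,0,0,0],
    [0,0,0,0,0,0,0],
    [0,0,0,0,0,0,0],
    [0,0,0,0,0,0,0],
    [0,0,0,0,0,0,0],
    [0,0,0,0,0,0,0],
    [0,0,0,0,0,0,0],
  ],
)

```text
time: 18.7
tcp_pos: [0.566, -0.1231, 0.3533]
tcp_rot: [[0.964, 0.268, -0.0], [0.268, -0.964, 0.0], [-0.0, -0.0, -1.0]]
wrist_force: [0.3, -0.2, -0.3]
grip_width: 0.0001
grip_force: 0.0
```

Run:
```python
from look import *
a,b,z=floor("top");a2,b2,y=floor("scene");s=bot.get_state()
print(a,b,a2,b2,s["time"],s["tcp_pos"],s["wrist_force"],delta(s,[.567,-.126,.13]))
A=cv2.resize(z["p"][150:290,200:460,::-1],None,fx=1.54,fy=1.54);B=cv2.resize(y["p"][150:340,200:400,::-1],None,fx=2,fy=2)
o=np.zeros((600,400,3),np.uint8);o[:A.shape[0],:A.shape[1]]=A[:,:400];o[220:600]=B;cv2.imwrite("pics/c2.png",o)
```

```text
0.1123434091034719 0.6429879708817177 0.10917198580286781 0.11800729657271149 18.8 [ 0.56602181 -0.12306923  0.35325416] [0.74520075 0.57359236 0.10198293] [0.01 0.12 8.93]
```

View pics/c2.png

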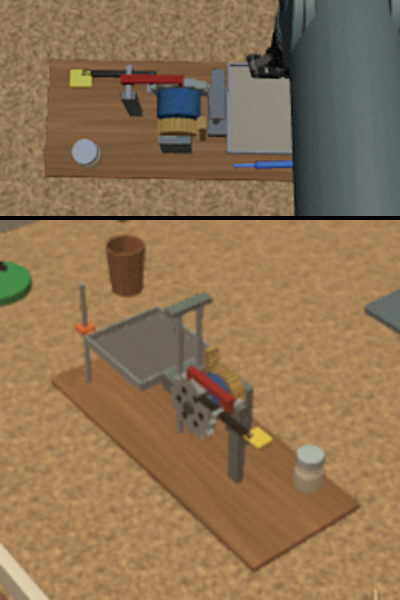

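The picture shows the tray rim now level with the clip (scene panel, about 86,328), the pad back up and the pawl resting on the wheel. Next is the light press check.

Call:
send_rows(
  commands=[
    [0,0.1,1.0,0,0,0,0],
    [0,0.1,2.5,0,0,0,0],
    [0,0.1,4.2,0,0,0,0],
    [0,0.1,5.9,0,0,0,0],
    [0,0.1,7.4,0,0,0,0],
    [0,0.1,8.5,0,0,0,0],
    [0,0.1,9.2,0,0,0,0],
    [0,0.1,9.2,0,0,0,0],
  ],
)

```text
time: 19.8
tcp_pos: [0.5661, -0.1254, 0.1225]
tcp_rot: [[0.964, 0.268, -0.002], [0.268, -0.964, 0.0], [-0.002, -0.001, -1.0]]
wrist_force: [-0.4, -0.4, 0.1]
grip_width: 0.0001
grip_force: 0.0
```

Call:
send_rows(
  commands=[
    [0,0,0.08,0,0,0,0],
    [0,0,0.16,0,0,0,0],
    [0,0,0.24,0,0,0,0],
    [0,0,0.32,0,0,0,0],
    [0,0,0.38,0,0,0,0],
    [0,0,0.42,0,0,0,0],
    [0,0,0.42,0,0,0,0],
    [0,0,0.42,0,0,0,0],
  ],
)

```text
time: 20.8
tcp_pos: [0.5667, -0.1254, 0.1128]
tcp_rot: [[0.964, 0.268, 0.0], [0.268, -0.964, 0.0], [0.0, 0.0, -1.0]]
wrist_force: [0.5, -0.2, -0.6]
grip_width: -0.0002
grip_force: 0.0
```

Next, fine steps of 1 mm.

Call:
send_rows(
  commands=[
    [0,0,0.01,0,0,0,0],
    [0,0,0.02,0,0,0,0],
    [0,0,0.03,0,0,0,0],
    [0,0,0.04,0,0,0,0],
    [0,0,0.04,0,0,0,0],
    [0,0,0.04,0,0,0,0],
    [0,0,0.04,0,0,0,0],
    [0,0,0.04,0,0,0,0],
  ],
)

```text
time: 21.8
tcp_pos: [0.5667, -0.1255, 0.1118]
tcp_rot: [[0.964, 0.268, -0.0], [0.268, -0.964, -0.0], [-0.0, 0.0, -1.0]]
wrist_force: [1.6, 0.1, 0.8]
grip_width: 0.0001
grip_force: 0.0
```

Call:
send_rows(
  commands=[
    [0,0,0.01,0,0,0,0],
    [0,0,0.02,0,0,0,0],
    [0,0,0.03,0,0,0,0],
    [0,0,0.03,0,0,0,0],
    [0,0,0.03,0,0,0,0],
    [0,0,0.03,0,0,0,0],
    [0,0,0.03,0,0,0,0],
    [0,0,0.03,0,0,0,0],
  ],
)

```text
time: 22.8
tcp_pos: [0.5667, -0.1255, 0.111]
tcp_rot: [[0.964, 0.267, 0.0], [0.267, -0.964, -0.0], [-0.0, 0.0, -1.0]]
wrist_force: [0.5, -0.2, 0.2]
grip_width: 0.0
grip_force: 0.0
```

Call:
send_rows(
  commands=[
    [0,0,0.01,0,0,0,0],
    [0,0,0.02,0,0,0,0],
    [0,0,0.03,0,0,0,0],
    [0,0,0.03,0,0,0,0],
    [0,0,0.03,0,0,0,0],
    [0,0,0.03,0,0,0,0],
    [0,0,0.03,0,0,0,0],
    [0,0,0.03,0,0,0,0],
  ],
)

```text
time: 23.8
tcp_pos: [0.5667, -0.1255, 0.1103]
tcp_rot: [[0.964, 0.267, -0.0], [0.267, -0.964, 0.0], [-0.0, -0.0, -1.0]]
wrist_force: [0.4, 0.1, -0.6]
grip_width: 0.0004
grip_force: 0.0
```

Call:
send_rows(
  commands=[
    [0,0,0.01,0,0,0,0],
    [0,0,0.02,0,0,0,0],
    [0,0,0.02,0,0,0,0],
    [0,0,0.02,0,0,0,0],
    [0,0,0.02,0,0,0,0],
    [0,0,0.02,0,0,0,0],
    [0,0,0.02,0,0,0,0],
    [0,0,0.02,0,0,0,0],
  ],
)

```text
time: 24.8
tcp_pos: [0.5667, -0.1255, 0.1098]
tcp_rot: [[0.964, 0.267, -0.0], [0.267, -0.964, -0.0], [-0.0, -0.0, -1.0]]
wrist_force: [-0.5, 0.7, 0.0]
grip_width: -0.0001
grip_force: 0.0
```

Call:
send_rows(
  commands=[
    [0,0,0.01,0,0,0,0],
    [0,0,0.02,0,0,0,0],
    [0,0,0.03,0,0,0,0],
    [0,0,0.03,0,0,0,0],
    [0,0,0.03,0,0,0,0],
    [0,0,0.03,0,0,0,0],
    [0,0,0.03,0,0,0,0],
    [0,0,0.03,0,0,0,0],
  ],
)

```text
time: 25.8
tcp_pos: [0.5667, -0.1255, 0.1093]
tcp_rot: [[0.964, 0.268, 0.0], [0.268, -0.964, -0.0], [-0.0, 0.0, -1.0]]
wrist_force: [-1.9, 0.4, 5.9]
grip_width: -0.0001
grip_force: 2.7
```

Run:
```python
from look import *
p,d=imaging.snapshot("scene");z=dict(p=p,d=d,**imaging.camera_model("scene"))
m=np.zeros(d.shape,bool);m[210:226,262:282]=1
P=world(z,m)[0];print(np.percentile(P[:,2],[10,50,90]),np.median(P,0));s=bot.get_state();print(s["time"],s["tcp_pos"],s["wrist_force"])
cv2.imwrite("pics/c3.png",cv2.resize(p[160:280,220:360,::-1],None,fx=4,fy=4))
```

```text
[0.10688836 0.10978913 0.12143657] [ 0.58630556 -0.11491208  0.10978913]
25.85 [ 0.5667111  -0.12547859  0.10929958] [-1.12419977 -0.24339123  4.89934181]
```

View pics/c3.png

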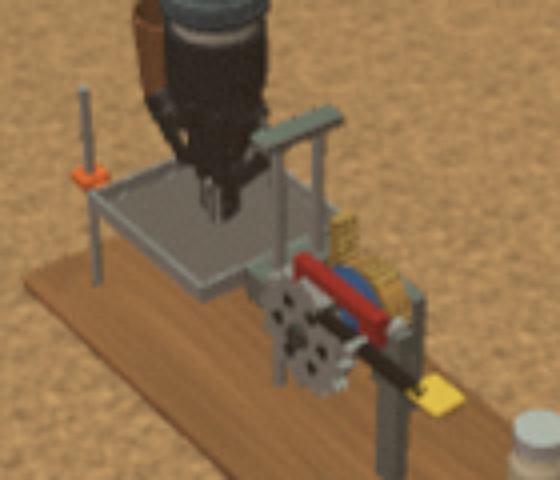

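The fingers press the tray floor at 5–6 N (crop, about 220,205). The tray holds level with the clip. I'll hold for a second, then come away.

Call:
send_rows(
  commands=[
    [0,0,0,0,0,0,0],
    [0,0,0,0,0,0,0],
    [0,0,0,0,0,0,0],
    [0,0,0,0,0,0,0],
    [0,0,0,0,0,0,0],
    [0,0,0,0,0,0,0],
    [0,0,0,0,0,0,0],
    [0,0,0,0,0,0,0],
  ],
)

```text
time: 26.85
tcp_pos: [0.5667, -0.1254, 0.1093]
tcp_rot: [[0.964, 0.268, 0.0], [0.268, -0.964, -0.0], [-0.0, 0.0, -1.0]]
wrist_force: [-0.8, 0.2, 5.1]
grip_width: -0.0001
grip_force: 2.7
```

Call:
send_rows(
  commands=[
    [0,0,-0.3,0,0,0,0],
    [0,0,-1.2,0,0,0,0],
    [0,0,-2.8,0,0,0,0],
    [0,0,-4.6,0,0,0,0],
    [0,0,-6.4,0,0,0,0],
    [0,0,-8.2,0,0,0,0],
    [0,0,-9.6,0,0,0,0],
    [0,0,-10.0,0,0,0,0],
  ],
)

```text
time: 27.85
tcp_pos: [0.5677, -0.1254, 0.3615]
tcp_rot: [[0.964, 0.268, 0.004], [0.268, -0.964, -0.001], [0.004, 0.002, -1.0]]
wrist_force: [-0.4, 0.1, 0.7]
grip_width: -0.0002
grip_force: 0.0
```

Call:
send_rows(
  commands=[
    [-1.0,1.5,0,0,0,0,0],
    [-2.0,3.0,0,0,0,0,0],
    [-3.0,4.5,0,0,0,0,0],
    [-4.0,6.0,0,0,0,0,0],
    [-4.8,7.2,0,0,0,0,0],
    [-5.0,7.5,0,0,0,0,0],
    [-5.0,7.5,0,0,0,0,0],
    [-5.0,7.5,0,0,0,0,0],
  ],
)

```text
time: 28.85
tcp_pos: [0.4973, -0.3375, 0.3588]
tcp_rot: [[0.963, 0.27, 0.0], [0.27, -0.963, 0.001], [0.0, -0.001, -1.0]]
wrist_force: [0.8, 0.9, -0.3]
grip_width: 0.0
grip_force: 0.0
```

Run:
```python
from look import *
for i in range(2):
  a,b,z=floor("top");print(a,b)
d=z["d"];s=bot.get_state();print(s["time"],s["tcp_pos"],s["wrist_force"])
p,d=imaging.snapshot("scene")
A=cv2.resize(z["p"][150:290,200:460,::-1],None,fx=1.54,fy=1.54);B=cv2.resize(p[150:340,200:400,::-1],None,fx=2,fy=2)
o=np.zeros((600,400,3),np.uint8);o[:A.shape[0],:A.shape[1]]=A[:,:400];o[220:600]=B;cv2.imwrite("pics/c4.png",o)
```

```text
0.11077831460899187 0.005801103974542934
0.11072932837531799 0.0061119614688839585
28.95 [ 0.4971989  -0.33794457  0.35905044] [ 0.94836943 -0.79239276 -0.12341083]
```

View pics/c4.png

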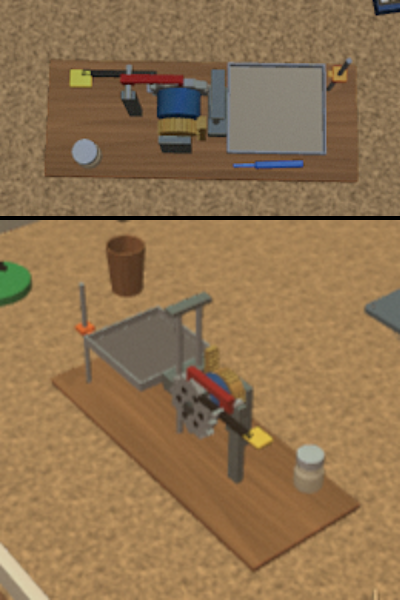

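The picture shows the arm clear and the jar and pick where they were. The tray floor is steady at 0.1107, a drop of 47.1 mm, which is exactly three notches. The rim is about 3 mm above the clip, so this is the nearest notch.

```bash
python3 -c "
from rig import bot
print(bot.sign_off())"
```

```text
the job is handed in; nothing more can be done
None
```

The tray came down three notches (47 mm) to the one nearest the clip, about 3 mm above it; the pawl held a 5–6 N press check, and the arm is clear and the job handed in at about 29 s.

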